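# Crank two truffles out of the dispenser

## Robot

A 7-joint arm with a two-finger parallel gripper is mounted at the origin on a cart in front of the work surface, level with it; the furniture and walls round the work are solid. World frame = base frame: x ahead of the robot, y to its left, z up, the work surface at z = 0. Lengths are in mm, angles in degrees, forces in N, time in s.
With the tool pointing down it reaches from about 400 to 875 mm from the base axis. Payload 6.5 kg.
Tool frame: the origin (TCP) lies at the very end of the fingers, on their centre line; the grasp point (between the pads) lies 19 mm behind it; z points along the fingers, y is the line along which they close (so a half turn about z gives the same grasp; the last joint's range is limited). The gripper opens to 85 mm and grips with 20 to 120 N. Pads are 22 mm wide; open, the fingers measure 114 mm over their backs; the gripper's body (76 mm by 85 mm) begins 54 mm behind the grasp point. The pads swing forward as they close: fully open they stand 13 mm farther back than shut.
Start: joints at [-70.543, 30.733, -0.252, 88.115, 0.149, 61.152, -4.079], TCP at [256.585, 597.206, 231.29] pointing down, gripper open.
Joint ranges: [-154.64, 154.64], [-21.42, 123.67], [-72.66, 72.17], [13.99, 137.28], [-74.86, 254.86], [10.95, 109.41], [-158.01, 158.01]. Speed limits (degrees/s): [136.94, 136.94, 180, 180, 180, 180, 180].

## Interface

Orientations are given as a 3x3 rotation matrix whose columns are the frame's x, y, z axes.
In Python, from cell import manip gives the robot as it stands. The module is installed in compiled form; this text tells all that it offers.
- The arm moves only by the shell command python3 -m jog 'ROWS'. ROWS is JSON, a list of rows, each a list of 3 entries, a list of its own where there are three numbers: the shift along the tool's x, y, z in cm, then the turn about the tool's z in rad, then the opening, from -1 (shut) to 1 (fully open), so that 0 is half open. In form: [[[x, y, z], twist, fingers], ...]. A call has 1 to 12 rows; each row is the pose to reach, as a shift and turn from the pose commanded when the call began, along the tool's axes at that moment; what a row does not reach only later rows make up. A row lasts 1/10 s, in which the tool goes at most 50 mm and 8.59 degrees, less where a joint would pass 70% of its speed; a pose out of reach is approached as far as the arm can. A call with a gripper value outside its range is refused whole. The fingers move at their own pace and stop on an object; the grip force is fixed at half the most. Time passes only in rows, so rows that repeat a pose let the fingers close. It gives the time, the measured TCP pose, the force, the opening and the grip force at its end, in the units of the state.
- manip.read_state(): the state, without advancing time (a new reading comes with each control period).
- manip.capture(name): name is "scene" or "side" or "wrist"; returns (picture, depth): 384x512x3 uint8, red, green, blue; 384x512 float32, mm along the optical axis (not along the pixel's ray), 0 where there is no reading.
- manip.camera_model(name): a dict with "fovy" (degrees; the focal length in pixels is half the picture's height over the tangent of half this angle, whatever the lens; pixels are square), "cx", "cy" (the principal point, pixels), "rvec" (rotation vector, rad) and "tvec" (3), from world to camera coordinates, as OpenCV has them. Camera axes: x right, y down, z forward; pixel columns grow to the right and rows downward; lengths in mm; the calibration is good to about 2 mm. A picture is of the moment at which its call begins: read the wrist's pose just before it. camera_model takes no time and is no camera call; for the wrist camera it gives the pose at the moment of the call.
- manip.job_done(): hands the job in; it is judged then, once.
The state is a dict: "t": time; "joints": joint angles; "dq": joint speeds; "effort": joint torques, N m; "ee_pos": TCP position; "orientation": TCP orientation; "ft_force": force on the tool from outside, world axes, zero at the start; "moment": the same for the moment, N m; "width": finger opening in mm; "grip_force": force on a finger pad.
Only numpy, scipy, OpenCV 4.12 (cv2) and the standard library are available. Lean on these libraries where they do the work, as an engineer would, in place of code of your own. Each camera call takes 0.05 s, during which the arm holds its last target. There are 200 camera calls.

## Task

Fit the loose crank fully down over the square shaft of the truffle dispenser and wind it clockwise by its upright handle until exactly two truffles have dropped into the white dish; the other two must stay in the magazine. Leave the crank seated on the shaft, let go of it, and leave the jug, shaker, tamper and pitcher where they stand.

Things in the scene. Friction and masses are not known exactly. Their poses are not given: they have to be found in the camera images.
- dispenser: Truffle dispenser, fixed. Origin on the worktop, x away from its front, y to its left seen from the robot, z up. Steel base 130 x 315 mm. White gear housing x -60..60, y -145..-5, height 105 mm, with an inclined head that carries the shaft. Magazine x -20..20, y 0..165, top at 139 mm, covered, barred front; four cells at y 18, 50, 82, 114 mm, one truffle in each, over a sliding steel gate.
- magazine (a point): Point on top of the gate in mid-row, 92 mm above the worktop; axes as the dispenser's. A truffle in its cell has its centre 13 mm above this. Winding clockwise (looking down on the shaft's end) draws the gate 32 mm a turn into the housing, opening the cells from the outermost (y 114): truffles fall after about 0.75, 1.75, 2.75 turns of the shaft (each +-0.25: the start varies).
- shaft_seat (a point): Centre of the steel flange, 48 mm across, at the root of the shaft: the crank is fully down when its hub's underside lies on it. Its z axis is the shaft's axis, pointing out of the head; it leans 25 degrees from vertical to the dispenser's front (-x). These axes do not turn with the shaft. The shaft is a little stiff (0.05 to 0.1 N m): it stays where left; a stop limits turning back.
- shaft_end (a point): End of the steel shaft, 31 mm up its axis from shaft_seat: 14 mm square for 20 mm, then a 12 mm round nose. The square's angle at the start is any and NOT given: feel (or see) it. The nose enters the crank's socket at any angle; the hub then rests on the square's shoulders 20 mm above the flange until turned (45 degrees at most, either way) to match within about 8 degrees, and goes on.
- crank_mouth (a point): Centre of the square socket's mouth, in the underside of the loose steel crank (about 0.3 kg), which starts standing upright on its hub. z up the hub's axis, x along the arm to the handle. Socket 16 mm square with sides along x and y, 32 mm deep. Hub 36 mm square, 40 mm high; arm 18 mm wide, at 40 to 48 mm height, x -11 to 83 mm.
- crank_block (a point): Centre of the black block on top of the crank's hub, to hold it by for fitting: on the hub's axis, 63 mm above crank_mouth. 32 mm along the arm, 24 mm across it (flat sides), 30 mm high (48 to 78 mm above the mouth).
- crank_grip (a point): Point on the axis of the crank's black upright handle, 70 mm from the hub's axis along the arm and 94 mm above the mouth's level. The handle is round, 24 mm across, from 53 to 111 mm above the mouth's level, and spins freely on its own axis: a gripper that holds it need not turn while winding.
- dish: White rectangular dish standing loose under the magazine, 95 x 136 x 42 mm, wall 4 mm. Origin at the centre of its underside.
- truffle_1_center (a point): Centre of a brown ball 26 mm across, 15 g, at the start in the magazine cell at y = 114 mm (number 1 to fall).
- truffle_2_center (a point): Centre of a brown ball 26 mm across, 15 g, at the start in the magazine cell at y = 82 mm (number 2 to fall).
- truffle_3_center (a point): Centre of a brown ball 26 mm across, 15 g, at the start in the magazine cell at y = 50 mm (number 3 to fall).
- truffle_4_center (a point): Centre of a brown ball 26 mm across, 15 g, at the start in the magazine cell at y = 18 mm (number 4 to fall).
- jug: Bystander: small white jug, 67x103x85 mm; origin at the centre of its underside. To be left alone.
- shaker: Bystander: steel cocoa shaker, 67 mm across, 101 mm high; origin at the centre of its underside. To be left alone.
- tamper: Bystander: steel tamper with wooden knob, 58 mm across, 91 mm high; origin at the centre of its underside. To be left alone.
- pitcher: Bystander: small steel pitcher with ear handle, 59x89x66 mm; origin at the centre of its underside. To be left alone.
Not all that is in view belongs to the job. What is shaped like the part that bears crank_mouth but purple or yellow is not meant.

How it is judged:
By the outcome, as a careful person would: the job done as asked, in the order asked, and still so for the second after the job is handed in, with the robot touching nothing.
It also fails if it takes over 72 s, if anything falls off the work surface, if the arm or the gripper's body presses on something with over 40 N, if the wrist force passes 120 N, or if a joint passes its speed limit or range.

## Working session

There is one attempt and no reset: what is moved stays moved. The work goes in short steps, Python scripts to look and compute and a shell command to move; the robot and the scene stay as the last step left them, time stands still between calls to the robot, and variables do not carry over. Pictures are saved under pics/ and viewed, at most 10 in all, crops included, and the job is handed in when it is done.

```bash
mkdir -p pics
cat > h.py <<'E'
import numpy as np, cv2
from cell import manip
def cap(n):
    m=manip.camera_model(n); p,d=manip.capture(n)
    return p,d,m
def xyz(m,d,u,v,dep=None):
    H=384; f=H/2/np.tan(np.radians(m['fovy'])/2)
    z=d[v,u] if dep is None else dep
    c=np.array([(u-m['cx'])/f*z,(v-m['cy'])/f*z,z])
    R=cv2.Rodrigues(np.array(m['rvec'],float))[0]
    return R.T@(c-np.array(m['tvec'],float).ravel())
def cloud(m,d):
    H,W=d.shape; f=H/2/np.tan(np.radians(m['fovy'])/2)
    u,v=np.meshgrid(np.arange(W),np.arange(H))
    c=np.stack([(u-m['cx'])/f*d,(v-m['cy'])/f*d,d],-1)
    R=cv2.Rodrigues(np.array(m['rvec'],float))[0]
    return (c-np.array(m['tvec'],float).ravel())@R
def save(n,p): cv2.imwrite('pics/'+n+'.png',p[...,::-1])
E
python3 - <<'E'
from h import *
import pickle
s=manip.read_state(); print(s)
ps=[]
for n in('scene','side'):
    p,d,m=cap(n); pickle.dump((p,d,m),open(n+'.pkl','wb')); print(n,m); save(n,cv2.resize(p,(800,600)))
E
```

```text
{'t': 0.0, 'joints': array([-70.54116414,  30.77824585,  -0.25357408,  88.17089463,
         0.14961633,  61.14986062,  -4.07787988]), 'dq': array([-0.02870804, -0.00931938,  0.00959448, -0.06492895, -0.09925303,
       -0.0477363 , -0.03413234]), 'effort': array([ 2.89480950e-04, -5.83418941e+01,  1.04855407e+00, -2.59109831e+01,
        1.22805874e-02,  9.54002113e-03,  1.23250121e-05]), 'ee_pos': array([256.38320847, 596.62214674, 230.40339242]), 'orientation': array([[-9.18815785e-01,  3.94686275e-01, -5.46277122e-04],
       [ 3.94686627e-01,  9.18814344e-01, -1.63335994e-03],
       [-1.42737496e-04, -1.71636517e-03, -9.99998517e-01]]), 'ft_force': array([0.26271049, 0.49221273, 0.32716317]), 'moment': array([ 0.00445764,  0.02839242, -0.00550342]), 'grip_force': 0.0, 'width': 85.59391277741705}
scene {'fovy': 43.59474803582609, 'cx': 250.93151484092868, 'cy': 187.0995497001509, 'rvec': array([ 1.85507283, -1.7884817 ,  0.62119079]), 'tvec': array([   7.56066181,  469.38544463, 1358.25993285])}
side {'fovy': 53.58017170198074, 'cx': 251.25950763062133, 'cy': 196.07636370349397, 'rvec': array([ 2.26311712e+00, -2.77462813e-02,  2.08252245e-05]), 'tvec': array([-500.3011482 ,  141.97689167, 1285.35779282])}
```

View pics/scene.png

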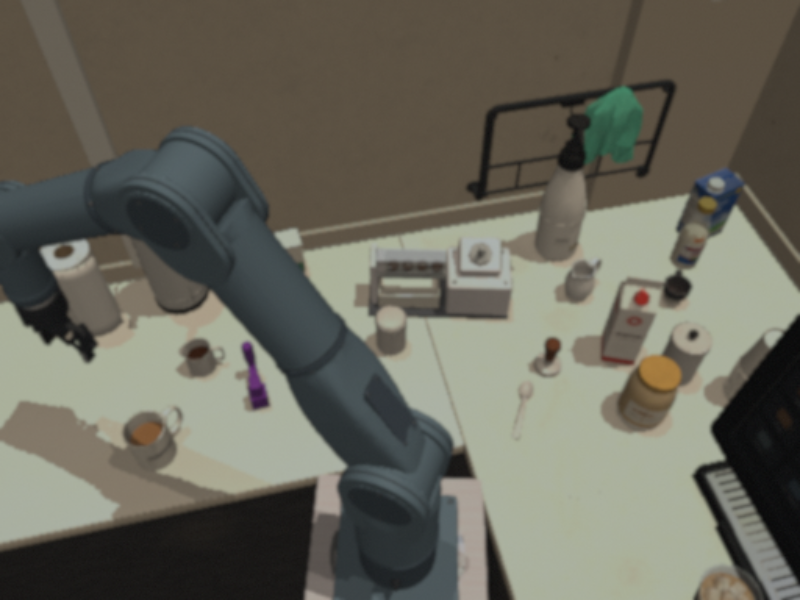

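View pics/side.png

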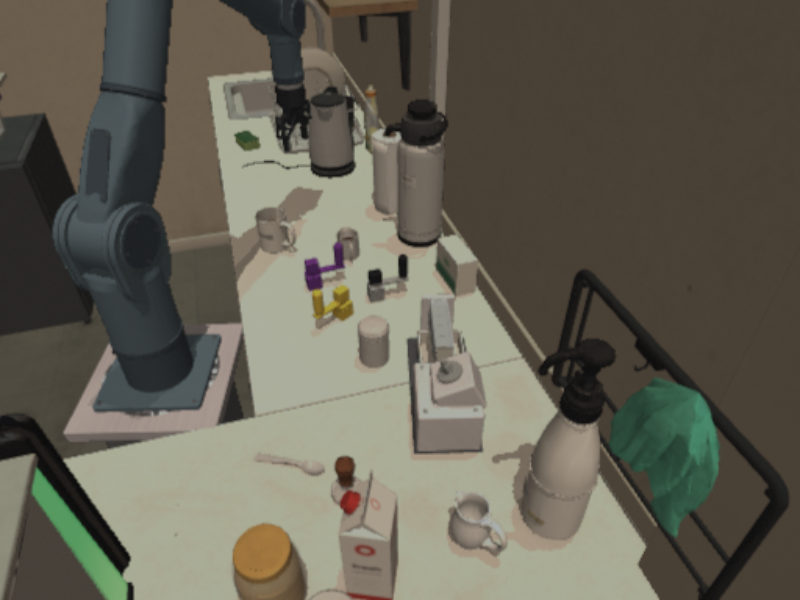

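Candidates in the side view (800x600): purple crank (325,268), yellow crank (333,300), and the steel crank with black block and handle (385,280). By the description I want the steel and black one. I'll check it in a close crop and measure.

Run:
```python
from h import *
import pickle
p,d,m=pickle.load(open('side.pkl','rb'))
a=cv2.resize(p[155:205,190:275],None,fx=7,fy=7,interpolation=cv2.INTER_CUBIC)[:300]
b=cv2.resize(p[180:295,245:330],None,fx=5,fy=5,interpolation=cv2.INTER_CUBIC)
a=cv2.resize(p[155:200,190:275],(425,225),interpolation=cv2.INTER_CUBIC)
c=np.zeros((575,800,3),np.uint8); c[:225,:375]=a[:,:375]; c[:575,375:]=b[:575]; save('crop1',c)
C=cloud(m,d)
np.set_printoptions(precision=0,suppress=True)
sub=C[150:205,190:275].reshape(-1,3); col=p[150:205,190:275].reshape(-1,3).astype(int)
dark=(col.max(1)<60)&(sub[:,2]>20)
print('dark',dark.sum())
for q,cc in zip(sub[dark],col[dark]): print(q,end=' ')
print()
for n in ('scene','side'):
    p,d,m=pickle.load(open(n+'.pkl','rb')); C=cloud(m,d)
    k=(C[...,0]>500)&(C[...,0]<900)&(C[...,1]>-200)&(C[...,1]<250)
    for z0,z1 in((100,110),(133,145),(145,190)):
        kk=k&(C[...,2]>z0)&(C[...,2]<z1); q=C[kk]
        print(n,z0,len(q),np.percentile(q,[1,50,99],axis=0).round().tolist())
```

```text
dark 144
[528. 267. 110.] [532. 267. 110.] [524. 257. 113.] [528. 260. 111.] [532. 264. 108.] [536. 261. 110.] [521. 259. 107.] [524. 256. 109.] [528. 255. 110.] [532. 256. 109.] [535. 255. 109.] [521. 260. 102.] [524. 250. 109.] [528. 244. 113.] [531. 249. 109.] [535. 256. 105.] [521. 257. 100.] [524. 254. 101.] [528. 251. 103.] [532. 250. 104.] [535. 251. 103.] [521. 257.  95.] [524. 257.  95.] [528. 251.  99.] [532. 251.  99.] [535. 249. 100.] [365. 312.  54.] [520. 255.  92.] [524. 256.  90.] [528. 245.  98.] [532. 251.  94.] [535. 251.  94.] [521. 259.  84.] [524. 253.  88.] [528. 248.  92.] [532. 254.  87.] [535. 253.  88.] [520. 256.  82.] [524. 246.  89.] [528. 243.  90.] [532. 251.  85.] [536. 255.  82.] [520. 255.  77.] [524. 251.  80.] [528. 249.  82.] [532. 251.  81.] [535. 248.  83.] [293. 284.  57.] [452. 250.  78.] [456. 250.  78.] [460. 251.  78.] [464. 249.  79.] [468. 249.  79.] [471. 249.  78.] [520. 255.  73.] [524. 252.  75.] [528. 247.  79.] [532. 252.  75.] [535. 249.  77.] [293. 284.  53.] [449. 246.  76.] [452. 246.  77.] [456. 247.  76.] [460. 242.  80.] [46
[... 1167 characters left out ...]
.] [471. 236.  55.] [475. 234.  56.] [447. 251.  40.] [452. 232.  54.] [456. 229.  57.] [459. 233.  53.] [463. 227.  58.] [467. 233.  53.] [471. 233.  53.] [474. 237.  50.] [452. 231.  50.] 
scene 100 680 [[536.0, -197.0, 100.0], [585.0, -97.0, 104.0], [845.0, 240.0, 110.0]]
scene 133 894 [[569.0, -197.0, 133.0], [605.0, -17.0, 138.0], [851.0, 240.0, 145.0]]
scene 145 1431 [[586.0, -197.0, 146.0], [782.0, -20.0, 164.0], [856.0, 246.0, 190.0]]
side 100 493 [[540.0, -199.0, 100.0], [567.0, -121.0, 105.0], [836.0, 248.0, 110.0]]
side 133 793 [[572.0, -198.0, 133.0], [606.0, -22.0, 139.0], [823.0, 232.0, 145.0]]
side 145 1114 [[587.0, -198.0, 145.0], [771.0, -55.0, 159.0], [859.0, 243.0, 189.0]]
```

View pics/crop1.png

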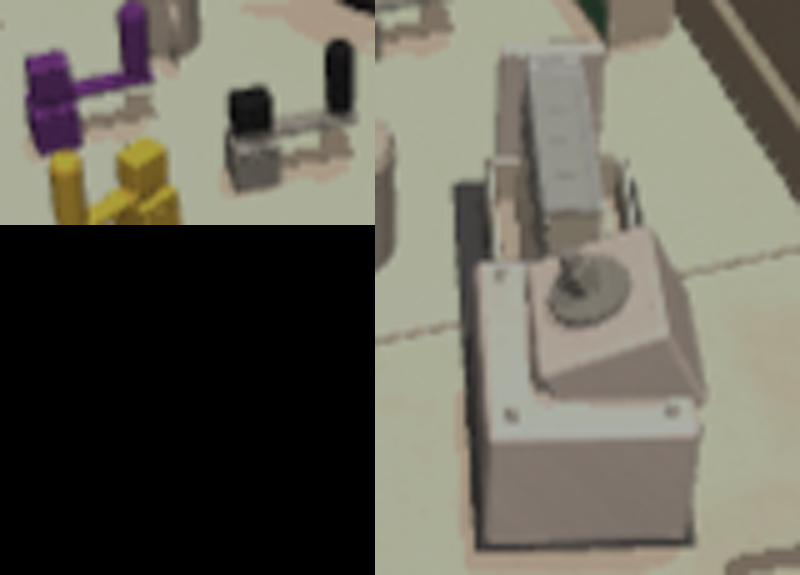

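The crop confirms it: grey hub, black block near (250,110) and black handle near (340,75). The dispenser's flange is at (590,290), with the nose leaning toward the robot. I'll move above the crank.

```bash
python3 -m jog '[[[-33,-24.5,0],-0.6,1],[[-33,-24.5,0],-0.6,1],[[-33,-24.5,0],-0.6,1],[[-33,-24.5,0],-0.6,1],[[-33,-24.5,0],-0.6,1],[[-33,-24.5,0],-0.6,1],[[-33,-24.5,0],-0.6,1],[[-33,-24.5,0],-0.6,1],[[-33,-24.5,0],-0.6,1],[[-33,-24.5,0],-0.6,1],[[-33,-24.5,0],-0.6,1],[[-33,-24.5,0],-0.6,1]]'
python3 - <<'E'
from h import *
import pickle
for n in ('wrist','scene'):
    p,d,m=cap(n); pickle.dump((p,d,m),open(n+'1.pkl','wb')); 
    if n=='wrist': save('w1',p)
s=manip.read_state(); print(s['t'],s['ee_pos'],s['orientation'].round(3),s['joints'].round())
p,d,m=pickle.load(open('wrist1.pkl','rb')); C=cloud(m,d)
k=(p.max(2)<70)&(C[...,2]>45)&(C[...,2]<84)&(np.hypot(C[...,0]-462,C[...,1]-242)<35)
print('block',k.sum(),np.percentile(C[k],[2,50,98],axis=0).round(1))
b=(abs(C[...,2]-78)<4)&k
q=C[b][:,:2].astype(np.float32); print('top',len(q),cv2.minAreaRect(q))
h=(p.max(2)<70)&(abs(C[...,2]-111)<6)&(np.hypot(C[...,0]-528,C[...,1]-260)<40)
q=C[h][:,:2].astype(np.float32); print('handle',len(q),q.mean(0) if len(q) else 0, cv2.minEnclosingCircle(q) if len(q) else 0)
E
```

```text
t: 1.3
ee_pos: [461.8, 244.1, 231.1]
orientation: [[-0.981, -0.196, -0.001], [-0.196, 0.981, 0.001], [0.001, 0.001, -1.0]]
ft_force: [-0.1, 0.3, -1.0]
width: 85.4
grip_force: 0.0
1.4 [462.12476827 243.64796258 231.20501693] [[-0.981 -0.196 -0.   ]
 [-0.196  0.981  0.   ]
 [ 0.     0.001 -1.   ]] [-32.  18.  -1. 107.   0.  54.  68.]
block 948 [[444.1 232.1  55.6]
 [457.8 244.5  77.4]
 [475.1 257.3  79.1]]
top 835 ((460.35302734375, 244.9420928955078), (30.718347549438477, 23.428232192993164), 14.920339584350586)
handle 432 [526.3089  261.56064] ((526.8592529296875, 261.6949157714844), 11.05443286895752)
```

View pics/w1.png

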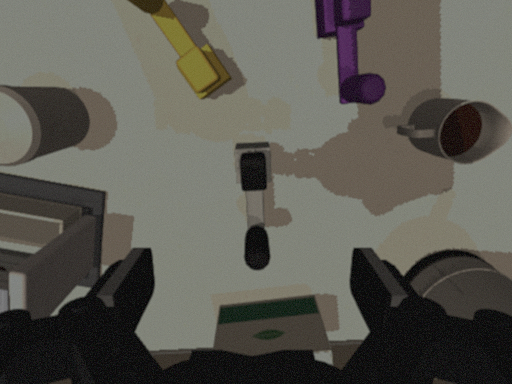

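```bash
python3 -m jog '[[[0.14,0.16,12],-0.056,1],[[0.14,0.16,12],-0.056,1],[[0.14,0.16,12],-0.056,1],[[0.14,0.16,18.6],-0.056,1],[[0.14,0.16,18.6],-0.056,1],[[0.14,0.16,18.6],-0.056,1],[[0.14,0.16,18.6],-0.056,-0.45],[[0.14,0.16,18.6],-0.056,-0.45],[[0.14,0.16,18.6],-0.056,-0.45],[[0.14,0.16,18.6],-0.056,-0.45],[[0.14,0.16,18.6],-0.056,-0.45],[[0.14,0.16,18.6],-0.056,-0.45]]'
python3 - <<'E'
from h import *
import pickle
s=manip.read_state(); print(s['ft_force'],s['width'],s['grip_force'],s['ee_pos'])
np.set_printoptions(precision=3,suppress=True)
for n in('scene1','side'):
    p,d,m=pickle.load(open(n+'.pkl','rb')); C=cloud(m,d)
    # housing top z~105 
    for nm,z0,z1 in(('house',102,108),('mag',135,143)):
        k=(C[...,2]>z0)&(C[...,2]<z1)&(C[...,0]>480)&(C[...,0]<720)&(C[...,1]>-210)&(C[...,1]<210)
        l,nl=cv2.connectedComponents(cv2.morphologyEx(k.astype(np.uint8),cv2.MORPH_CLOSE,np.ones((3,3))))[::-1][:2]
        best=max(range(1,l.max()+1) if l.ndim==2 else [],key=lambda i:(l==i).sum())
        q=C[(l==best)&k]; print(n,nm,len(q),cv2.minAreaRect(q[:,:2].astype(np.float32)))
    k=(C[...,2]>115)&(C[...,2]<185)&(C[...,0]>480)&(C[...,0]<720)&(C[...,1]>-160)&(C[...,1]<-20)
    print(k.sum(),C[k].mean(0),np.percentile(C[k],[1,99],axis=0))
    # normals by local fit
    q=C[k]; rng=np.random.default_rng(0); bestn=0
    for _ in range(600):
        a=q[rng.choice(len(q),3,False)]; nn=np.cross(a[1]-a[0],a[2]-a[0]); L=np.linalg.norm(nn)
        if L<300: continue
        nn/=L; nn*=np.sign(nn[2]); 
        if nn[2]<.7: continue
        r=abs((q-a[0])@nn)<2
        if r.sum()>bestn: bestn=r.sum(); R=r
    c=q[R].mean(0); nn=np.linalg.svd(q[R]-c)[2][2]; nn*=np.sign(nn[2])
    print('plane',bestn,c,nn,'tilt',np.degrees(np.arccos(nn[2])),'lean az',np.degrees(np.arctan2(nn[1],nn[0])))
    hgt=(q-c)@nn
    for lo,hi in((4,9),(9,16),(16,26),(26,45)):
        kk=(hgt>lo)&(hgt<hi); print(lo,kk.sum(),q[kk].mean(0) if kk.any() else '')
E
```

```text
t: 2.6
ee_pos: [462.0, 243.6, 46.2]
orientation: [[-0.969, -0.248, 0.001], [-0.248, 0.969, 0.001], [-0.001, 0.001, -1.0]]
ft_force: [-1.7, 0.2, 6.8]
width: 24.2
grip_force: 15.3
[-1.69796485  0.21943149  6.81150249] 24.232660750380898 15.324002802371979 [461.95456423 243.57642248  46.15527618]
scene1 house 314 ((593.6148071289062, -112.1017837524414), (194.69113159179688, 117.1856689453125), 89.82743072509766)
scene1 mag 149 ((595.7379150390625, -40.7414665222168), (82.07280731201172, 38.8073844909668), 88.83518981933594)
527 [ 596.404 -106.244  139.478] [[ 566.084 -159.444  116.298]
 [ 636.757  -21.14   172.58 ]]
plane 159 [ 600.239 -104.39   140.252] [-0.357  0.036  0.933] tilt 21.03909737065713 lean az 174.2922663954334
4 85 [ 595.573 -108.509  145.304]
9 27 [ 594.199 -119.736  150.276]
16 6 [ 587.291 -154.455  158.986]
26 11 [ 585.034 -156.286  173.243]
side house 374 ((603.1433715820312, -152.31494140625), (125.27195739746094, 115.49494171142578), 0.19882924854755402)
side mag 418 ((595.5408325195312, -5.027366638183594), (162.52780151367188, 66.45753479003906), 87.92683410644531)
489 [605.945 -99.972 139.822] [[ 570.398 -159.392  115.842]
 [ 657.627  -21.756  165.85 ]]
plane 169 [ 603.104 -111.715  142.57 ] [-0.41  -0.008  0.912] tilt 24.20960676186517 lean az -178.94021760095993
4 42 [ 594.724 -110.137  146.06 ]
9 15 [ 604.691 -153.197  154.007]
16 2 [ 594.842 -158.196  160.035]
26 5 [ 590.558 -157.447  175.589]
```

```bash
python3 -m jog '[[[-0.3,0,0.1],0,-0.45],[[-0.6,0,0.0],0,-0.45],[[-0.9,0,-0.05],0,-0.45],[[-1.2,0,-0.1],0,-0.45],[[-1.5,0,-0.1],0,-0.45],[[-1.8,0,-0.1],0,-0.45],[[-2.1,0,-0.1],0,-0.45],[[-2.4,0,-0.1],0,-0.45],[[-2.7,0,-0.05],0,-0.45],[[-3.0,0,0],0,-0.45],[[-3.2,0,0],0,-0.45],[[-3.2,0,0],0,-0.45]]'
python3 - <<'E'
from h import *
p,d,m=cap('side'); a=cv2.resize(p[130:210,190:290],(600,480),interpolation=cv2.INTER_CUBIC)
s=manip.read_state(); print(s['ft_force'],s['moment'],s['width'],s['grip_force'])
save('s2',a)
E
```

```text
t: 3.8
ee_pos: [492.4, 251.1, 45.9]
orientation: [[-0.969, -0.248, -0.0], [-0.248, 0.969, -0.0], [0.0, -0.0, -1.0]]
ft_force: [-2.9, -0.6, 6.4]
width: 23.8
grip_force: 16.8
[-2.35837279 -0.55821196  6.05112173] [-0.27246229  0.61876104  0.02276634] 23.974855689413925 16.807778477668762
```

View pics/s2.png

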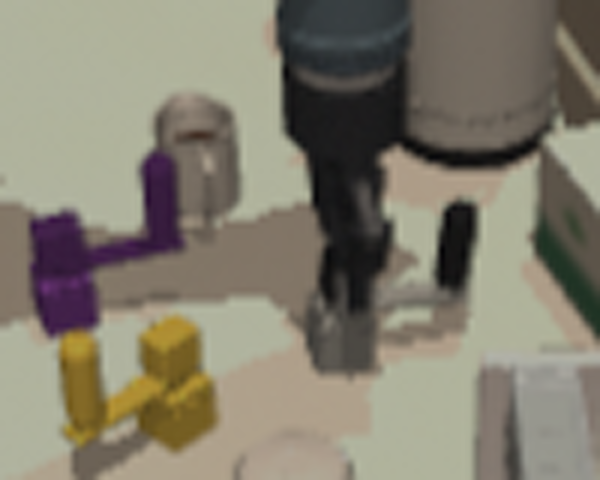

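The crank mostly slid and is tilted only slightly; (450,245) is the handle. Before fitting it, I'll release it, look at the shaft from above and square the shaft with a squeeze.

```bash
python3 -m jog '[[[0,0,-0.2],0,0.1],[[0,0,-0.2],0,0.5],[[0,0,-0.2],0,1],[[0,0,-5],0,1],[[0,0,-10],0,1],[[0,0,-15],0,1],[[0,0,-20],0.25,1],[[-0.5,-5,-22],0.25,1],[[-0.5,-10,-22],0.25,1],[[-0.5,-15,-22],0.25,1],[[-0.5,-20,-22],0.25,1],[[-0.5,-25,-22],0.25,1]]'
python3 -m jog '[[[0,-12.5,0],0,1],[[0,-12.5,0],0,1],[[0,-12.5,0],0,1],[[0,-12.5,0],0,1],[[0,-12.5,0],0,1],[[0,-12.5,0],0,1]]'
python3 - <<'E'
from h import *
import pickle
p,d,m=cap('wrist'); pickle.dump((p,d,m),open('wrist2.pkl','wb')); save('w2',cv2.resize(p,(800,600)))
s=manip.read_state(); print(s['t'],s['ee_pos'],s['orientation'].round(3),s['joints'].round())
E
```

```text
t: 5.05
ee_pos: [558.4, 11.8, 265.5]
orientation: [[-1.0, -0.001, 0.001], [-0.001, 1.0, 0.0], [-0.001, 0.0, -1.0]]
ft_force: [0.2, 0.3, -0.4]
width: 85.2
grip_force: 0.0
t: 5.65
ee_pos: [558.4, -109.4, 265.2]
orientation: [[-1.0, -0.003, -0.0], [-0.003, 1.0, 0.001], [0.0, 0.001, -1.0]]
ft_force: [-0.3, -0.1, 0.3]
width: 85.4
grip_force: 0.0
5.7 [ 558.49694049 -109.3225562   265.23338741] [[-1.    -0.003  0.   ]
 [-0.003  1.     0.001]
 [-0.     0.001 -1.   ]] [ -1.  21.  10.  99.  -4.  60. 100.]
```

View pics/w2.png

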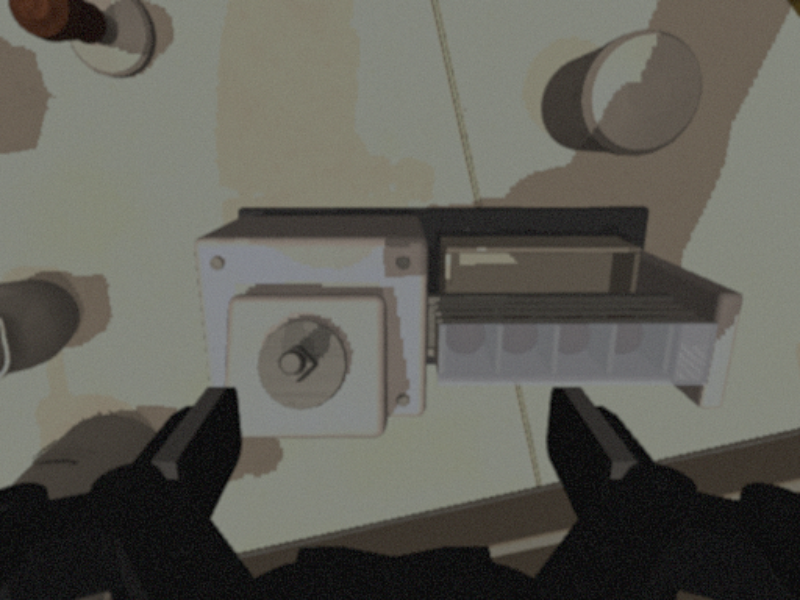

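The shaft nose is at (292,362) and the flange centre at about (303,362). The housing edges run parallel to world axes. Next I'll compute the flange pose.

Run:
```python
from h import *
import pickle
np.set_printoptions(precision=3,suppress=True)
p,d,m=pickle.load(open('wrist2.pkl','rb')); C=cloud(m,d)
print('nose',xyz(m,d,187,232),'house corners',[xyz(m,d,u,v).round(1).tolist() for u,v in((131,156),(269,154),(268,262))])
yy,xx=np.mgrid[:384,:512]
def fit(q):
    c=q.mean(0)
    for _ in range(3):
        n=np.linalg.svd(q-c,full_matrices=False)[2][2]; r=abs((q-c)@n); q=q[r<2.5]; c=q.mean(0)
    n*=np.sign(n[2]); return c,n
r=np.hypot(xx-194,yy-232)
c,n=fit(C[(xx>150)&(xx<243)&(yy>192)&(yy<274)&(r>36)])
print('head',c,n,'tilt',np.degrees(np.arccos(n[2])),'az',np.degrees(np.arctan2(n[1],n[0])))
h=(C-c)@n
near=np.linalg.norm(C-xyz(m,d,205,232),axis=-1)<70
fl=near&(h>2)&(h<9)&(r<40); q=C[fl]
print('flange n',fl.sum(),q.mean(0),np.median(h[fl]),'box',np.percentile(q,[1,99],axis=0))
ax=np.array([-np.sin(np.radians(25)),0,np.cos(np.radians(25))])
e1=np.array([np.cos(np.radians(25)),0,np.sin(np.radians(25))])
P=np.stack([q@e1,q[:,1]],1).astype(np.float32); print('circle',cv2.minEnclosingCircle(P),cv2.fitEllipse(cv2.convexHull(P)))
sh=near&(h>10)&(r<20); q=C[sh]; print('shaft',sh.sum()); 
for lo in range(10,44,4):
    k=(h[sh]>lo)&(h[sh]<=lo+4); print(lo,k.sum(),q[k].mean(0) if k.any() else '')
```

```text
nose [ 585.114 -157.685  177.895] house corners [[542.3, -220.4, 104.0], [540.6, -93.7, 102.0], [650.9, -92.9, 103.6]]
head [ 592.758 -148.484  138.122] [-0.478 -0.019  0.878] tilt 28.57561998016709 az -177.7588254403853
flange n 2098 [ 598.677 -158.294  149.115] 7.306660882106113 box [[ 571.892 -181.994  129.363]
 [ 618.784 -136.153  159.092]]
circle ((599.2398681640625, -161.24124145507812), 30.520275115966797) ((598.9904174804688, -160.28147888183594), (55.679893493652344, 59.713584899902344), 114.25912475585938)
shaft 394
10 20 [ 595.461 -154.182  152.907]
14 13 [ 596.106 -153.482  158.231]
18 17 [ 594.108 -154.069  161.072]
22 32 [ 592.769 -155.08   165.408]
26 99 [ 589.754 -156.21   167.617]
30 12 [ 588.767 -154.353  172.578]
34 89 [ 586.85  -158.081  176.535]
38 112 [ 584.87  -159.053  177.743]
42 0
```

```bash
python3 -m jog '[[[-3.4,-4.87,0],0,0],[[-3.4,-4.87,3],0,0],[[-3.4,-4.87,7],0,0],[[-3.4,-4.87,10.7],0,0],[[-3.4,-4.87,10.7],0,0],[[-3.4,-4.87,10.7],0,-0.4],[[-3.4,-4.87,10.7],0,-1],[[-3.4,-4.87,10.7],0,-1],[[-3.4,-4.87,10.7],0,-1],[[-3.4,-4.87,10.7],0,-1],[[-3.4,-4.87,10.7],0,-1],[[-3.4,-4.87,10.7],0,-1]]'
```

```text
t: 6.9
ee_pos: [593.8, -158.7, 160.6]
orientation: [[-1.0, -0.001, 0.004], [-0.001, 1.0, 0.001], [-0.004, 0.001, -1.0]]
ft_force: [-1.7, 4.7, 6.8]
width: 13.1
grip_force: 58.7
```

```bash
python3 -m jog '[[[0,0,0],0,-0.4],[[0,0,0],0,0],[[0,0,-5],0,0.5],[[0,0,-9],0,1],[[2.6,0,-9],0,1],[[2.6,0,-9],0,1]]'
python3 - <<'E'
from h import *
import pickle
p,d,m=cap('wrist'); pickle.dump((p,d,m),open('wrist3.pkl','wb'))
s=manip.read_state(); print(s['t'],s['ee_pos'])
R=cv2.Rodrigues(np.array(m['rvec'],float))[0]; f=192/np.tan(np.radians(m['fovy'])/2)
c=R@np.array([585,-158,178.])+np.array(m['tvec']).ravel(); u,v=int(c[0]/c[2]*f+m['cx']),int(c[1]/c[2]*f+m['cy']); print(u,v)
save('w3',cv2.resize(p[max(v-50,0):v+50,max(0,u-60):u+60],(720,600),interpolation=cv2.INTER_CUBIC))
E
```

```text
t: 7.5
ee_pos: [564.5, -161.6, 249.8]
orientation: [[-1.0, 0.002, 0.001], [0.002, 1.0, -0.001], [-0.001, -0.001, -1.0]]
ft_force: [0.2, 0.5, -0.5]
width: 85.7
grip_force: 0.0
7.55 [ 565.35123222 -161.05189918  248.99504187]
257 232
```

View pics/w3.png

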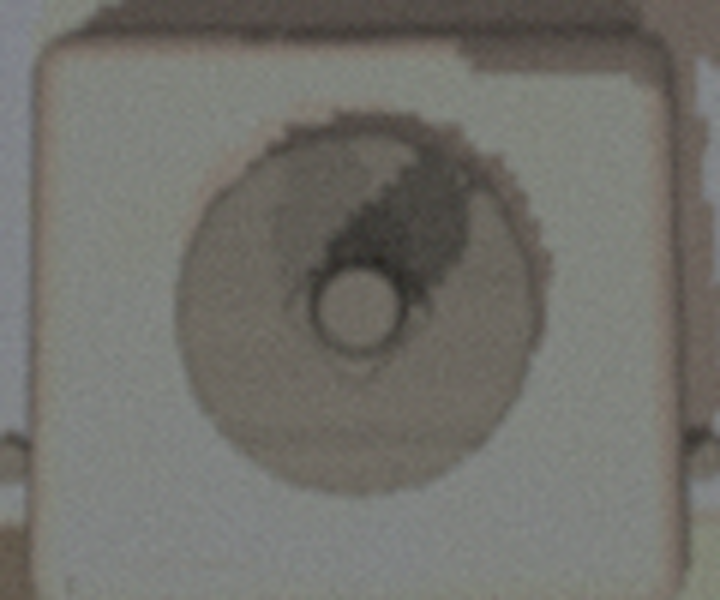

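The nose is at (360,310). There seem to be corners at (365,378), (295,295) and (425,295), so the square may stand as a diamond. I'll check this numerically from depth and brightness.

Run:
```python
from h import *
import pickle
np.set_printoptions(precision=2,suppress=True,linewidth=160)
for nm in('wrist2','wrist3'):
    p,d,m=pickle.load(open(nm+'.pkl','rb')); C=cloud(m,d)
    a=np.radians(25); ax=np.array([-np.sin(a),0,np.cos(a)]); e1=np.array([np.cos(a),0,np.sin(a)])
    o=np.array([598.,-158,150]); Q=C-o; H=Q@ax; X=Q@e1; Y=Q[...,1]
    near=(np.hypot(X,Y)<22)
    print(nm,'flange h',np.median(H[near&(np.hypot(X,Y)>14)]))
    top=near&(H>26); print('nose top',top.sum(),np.median(H[top]),X[top].mean(),Y[top].mean())
    f0=np.median(H[near&(np.hypot(X,Y)>14)]); cx,cy=X[top].mean(),Y[top].mean()
    mid=near&(H-f0>6)&(H-f0<25)
    ang=np.degrees(np.arctan2(Y-cy,X-cx)); r=np.hypot(X-cx,Y-cy)
    for a0 in range(-180,180,15):
        k=mid&(ang>=a0)&(ang<a0+15); print(a0,k.sum(),np.round(np.percentile(r[k],90),1) if k.sum() else '-',end=' | ')
    print()
    if nm=='wrist3':
        g=p.mean(2); print('gray'); print(g[218:250:1,242:274].astype(int))
```

```text
wrist2 flange h 0.9982129250122972
nose top 1786 151.19216984200256 14.769618677190778 1.7728919777030636
-180 41 23.0 | -165 13 8.4 | -150 12 18.8 | -135 0 - | -120 0 - | -105 0 - | -90 0 - | -75 0 - | -60 0 - | -45 0 - | -30 0 - | -15 0 - | 0 0 - | 15 0 - | 30 0 - | 45 0 - | 60 0 - | 75 0 - | 90 0 - | 105 0 - | 120 0 - | 135 0 - | 150 36 16.7 | 165 69 19.8 | 
wrist3 flange h -0.505137814148761
nose top 994 265.1657855726935 2.8563846509802797 -3.049550721004196
-180 8 9.7 | -165 4 8.3 | -150 5 7.5 | -135 8 7.4 | -120 10 7.4 | -105 9 6.3 | -90 3 4.5 | -75 2 4.0 | -60 2 3.7 | -45 1 3.7 | -30 2 3.8 | -15 5 4.7 | 0 7 6.1 | 15 9 6.4 | 30 8 6.6 | 45 3 6.5 | 60 3 6.6 | 75 3 7.7 | 90 12 10.2 | 105 9 10.8 | 120 4 9.9 | 135 3 9.8 | 150 7 10.7 | 165 11 11.2 | 
gray
[[ 98  88  93 ...  74  69  74]
 [ 93  89  91 ...  74  72  66]
 [ 91  87  90 ...  70  75  67]
 ...
 [101  99 104 ... 106 105 106]
 [107 102 106 ... 102 102 108]
 [103 105 105 ... 102 101 103]]
```

Run:
```python
from h import *
import pickle
a=np.radians(25); ax=np.array([-np.sin(a),0,np.cos(a)]); e1=np.array([np.cos(a),0,np.sin(a)])
imgs=[]
for nm in('wrist2','wrist3'):
    p,d,m=pickle.load(open(nm+'.pkl','rb')); C=cloud(m,d)
    o=np.array([598.,-158,150]); Q=C-o; H=Q@ax; X=Q@e1; Y=Q[...,1]
    near=np.hypot(X,Y)<26
    top=near&(H>27)&(H<40); cx,cy=X[top].mean(),Y[top].mean(); ft=np.median(H[top])
    ff=np.median(H[near&(np.hypot(X,Y)>14)&(abs(H)<8)]); print(nm,'nose',top.sum(),ft,cx,cy,'flange',ff)
    # rectified image of plane at shoulder height, 0.25 mm/pixel, +-16 mm: cols=Y, rows=X
    R=cv2.Rodrigues(np.array(m['rvec'],float))[0]; f=192/np.tan(np.radians(m['fovy'])/2); t=np.array(m['tvec']).ravel()
    g=np.arange(-16,16,.1); yy,xx=np.meshgrid(g,g)
    W=o+e1*(xx[...,None]+cx)+np.array([0,1,0])*(yy[...,None]+cy)+ax*(ff+20)
    c=W@R.T+t; im=cv2.remap(p,(c[...,0]/c[...,2]*f+m['cx']).astype(np.float32),(c[...,1]/c[...,2]*f+m['cy']).astype(np.float32),cv2.INTER_CUBIC)
    im=cv2.normalize(im,None,0,255,cv2.NORM_MINMAX); imgs.append(cv2.resize(im,(395,395)))
save('w3b',np.hstack(imgs))
```

```text
wrist2 nose 197 30.190317463686632 0.4276322106185608 -0.7083423757842898 flange -0.5971867251312979
wrist3 nose 224 30.031207208819666 0.26442982109595914 -1.1454783930557435 flange -0.6185221980487082
```

View pics/w3b.png

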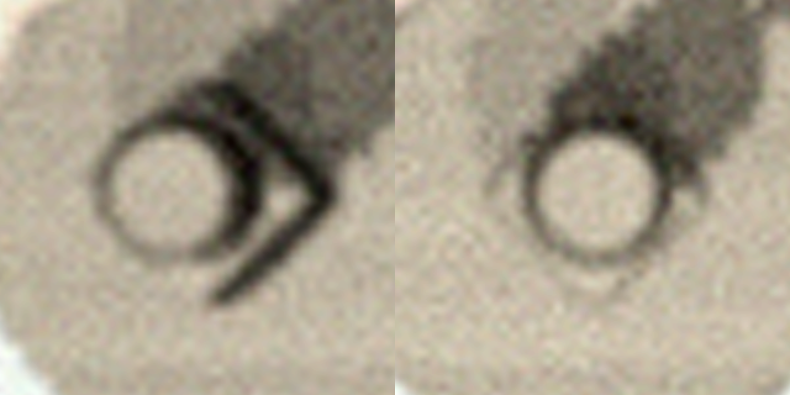

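Left is before the squeeze, right after. The square is still a diamond, so the pads closed on the nose only. I'll grip the nose and turn the shaft clockwise by about 45 degrees to square it.

```bash
python3 -m jog '[[[-2.15,-0.1,2],-0.15,0],[[-2.15,-0.1,4],-0.3,0],[[-2.15,-0.1,6],-0.45,0],[[-2.15,-0.1,8.5],-0.45,0],[[-2.15,-0.1,8.5],-0.45,-0.4],[[-2.15,-0.1,8.5],-0.45,-1],[[-2.15,-0.1,8.5],-0.45,-1],[[-2.15,-0.1,8.5],-0.45,-1],[[-2.15,-0.1,8.5],-0.45,-1],[[-2.15,-0.1,8.5],-0.35,-1],[[-2.15,-0.1,8.5],-0.25,-1],[[-2.15,-0.1,8.5],-0.15,-1]]'
python3 -m jog '[[[0,0,0],0.1,-1],[[0,0,0],0.2,-1],[[0,0,0],0.3,-1],[[0,0,0],0.4,-1],[[0,0,0],0.5,-1],[[0,0,0],0.6,-1],[[0,0,0],0.6,-1]]'
python3 -m jog '[[[0,0,0],0.6,-0.4],[[0,0,0],0.6,0],[[0,0,-3],0.45,0.5],[[0,0,-7],0.3,1],[[0,0,-8.5],0.15,1],[[0,0,-8.5],-0.45,1],[[2.2,0,-8.5],-0.45,1],[[2.2,0,-8.5],-0.45,1],[[2.2,0,-8.5],-0.45,1],[[2.2,0,-8.5],-0.45,1]]'
cat > rect.py <<'E'
from h import *
import sys
a=np.radians(25); ax=np.array([-np.sin(a),0,np.cos(a)]); e1=np.array([np.cos(a),0,np.sin(a)])
p,d,m=cap('wrist'); C=cloud(m,d)
o=np.array([598.,-158,150]); Q=C-o; H=Q@ax; X=Q@e1; Y=Q[...,1]
near=np.hypot(X,Y)<26
top=near&(H>27)&(H<40); cx,cy=X[top].mean(),Y[top].mean()
ff=np.median(H[near&(np.hypot(X,Y)>14)&(abs(H)<8)]); print('nose',top.sum(),cx,cy,'flange',ff)
R=cv2.Rodrigues(np.array(m['rvec'],float))[0]; f=192/np.tan(np.radians(m['fovy'])/2); t=np.array(m['tvec']).ravel()
g=np.arange(-16,16,.1); yy,xx=np.meshgrid(g,g)
W=o+e1*(xx[...,None]+cx)+np.array([0,1,0])*(yy[...,None]+cy)+ax*(ff+20)
c=W@R.T+t; im=cv2.remap(p,(c[...,0]/c[...,2]*f+m['cx']).astype(np.float32),(c[...,1]/c[...,2]*f+m['cy']).astype(np.float32),cv2.INTER_CUBIC)
im=cv2.normalize(im,None,0,255,cv2.NORM_MINMAX); save(sys.argv[1],cv2.resize(im,(400,400)))
s=manip.read_state(); print(s['t'],s['ee_pos'],s['orientation'][:,0])
E
python3 rect.py w4
```

```text
t: 8.75
ee_pos: [587.2, -159.2, 163.4]
orientation: [[-0.989, -0.147, -0.002], [-0.147, 0.989, 0.002], [0.001, 0.003, -1.0]]
ft_force: [-3.0, 5.5, 4.7]
width: 9.5
grip_force: 58.6
t: 9.45
ee_pos: [588.3, -157.0, 164.7]
orientation: [[-0.901, 0.434, 0.0], [0.434, 0.901, 0.005], [0.002, 0.004, -1.0]]
ft_force: [-4.8, 8.2, 2.4]
width: 9.7
grip_force: 73.4
t: 10.45
ee_pos: [569.1, -151.7, 250.3]
orientation: [[-1.0, -0.001, 0.004], [-0.001, 1.0, -0.0], [-0.004, -0.0, -1.0]]
ft_force: [-0.4, 0.6, -0.5]
width: 85.3
grip_force: 0.0
nose 218 0.36692657077912866 -1.0553615116463038 flange -0.6462925467284314
10.5 [ 568.94527902 -151.75840669  249.9124764 ] [-0.99998955  0.00316512 -0.00329836]
```

View pics/w4.png

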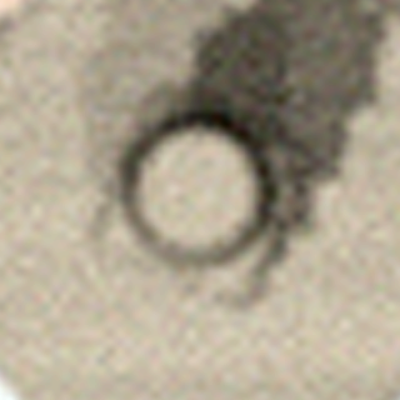

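The bottom corner is now at about (240,300) and the left one at (100,232), so the flats stand about 25 degrees off and the grip does drive the shaft. I'll re-grip there and turn back to 0.

```bash
python3 -m jog '[[[-2.0,-0.95,2],0.15,0],[[-2.0,-0.95,4],0.3,0],[[-2.0,-0.95,7],0.4,0],[[-2.0,-0.95,8.5],0.4,0],[[-2.0,-0.95,8.5],0.4,-0.4],[[-2.0,-0.95,8.5],0.4,-1],[[-2.0,-0.95,8.5],0.4,-1],[[-2.0,-0.95,8.5],0.4,-1],[[-2.0,-0.95,8.5],0.4,-1],[[-2.0,-0.95,8.5],0.3,-1],[[-2.0,-0.95,8.5],0.2,-1],[[-2.0,-0.95,8.5],0.1,-1]]'
python3 -m jog '[[[0,0,0],-0.1,-1],[[0,0,0],-0.1,-1],[[0,0,0],-0.1,-1],[[0,0,0],-0.1,-0.4],[[0,0,0],-0.1,0],[[0,0,-3],-0.1,0.5],[[0,0,-7],-0.1,1],[[2.2,0,-8.5],-0.1,1],[[2.2,0,-8.5],-0.1,1],[[2.2,0,-8.5],-0.1,1]]'
python3 rect.py w5
python3 - <<'E'
import cv2,numpy as np
# edge orientation (mod 90) in ring 4.. shoulder border: gradient histogram for w4,w5
for n in('w3b','w4','w5'):
    g=cv2.imread(f'pics/{n}.png',0)
    if n=='w3b': g=g[:,395:]
    g=cv2.GaussianBlur(g.astype(np.float32),(0,0),4); gx=cv2.Sobel(g,5,1,0);gy=cv2.Sobel(g,5,0,1)
    y,x=np.mgrid[:g.shape[0],:g.shape[1]]; best=[]
    # template: mean darkness along a square outline of half side s at angle a
    for s in(6,6.5,7):
      for a in range(0,90,3):
        t=np.linspace(-s,s,60); pts=np.concatenate([np.stack([t,0*t+s],1),np.stack([0*t+s,t],1),np.stack([0*t-s,t],1)]); 
        pts=np.concatenate([np.stack([t,0*t+e*s],1) for e in(1,-1)]+[np.stack([0*t+e*s,t],1) for e in(1,-1)])
        r=np.radians(a); P=pts@np.array([[np.cos(r),np.sin(r)],[-np.sin(r),np.cos(r)]])
        P=P[(P[:,1]>1)]*12.4+[197,190]
        rad=np.hypot(*(P-[197,190]).T); P=P[rad>88]
        v=cv2.remap(g,P[:,0].astype(np.float32)[:,None],P[:,1].astype(np.float32)[:,None],1)
        best.append((round(float(v.mean()),1),s,a))
    print(n,sorted(best)[:4])
E
```

```text
t: 11.7
ee_pos: [588.9, -158.8, 164.3]
orientation: [[-0.996, 0.094, 0.002], [0.094, 0.996, 0.002], [-0.002, 0.002, -1.0]]
ft_force: [-1.8, 5.9, -0.2]
width: 9.8
grip_force: 58.6
t: 12.7
ee_pos: [566.4, -159.2, 249.2]
orientation: [[-1.0, 0.0, 0.002], [0.0, 1.0, -0.001], [-0.002, -0.001, -1.0]]
ft_force: [0.1, -0.2, -0.5]
width: 85.4
grip_force: 0.0
nose 224 0.3111835979724071 -1.1118190594883122 flange -0.6436042991542683
12.75 [ 566.25940871 -158.90222645  248.32061404] [-9.99999858e-01  2.43643793e-05 -5.32279626e-04]
w3b [(168.8, 7, 45), (169.4, 7, 48), (169.7, 7, 42), (171.3, 7, 51)]
w4 [(141.1, 6, 60), (141.8, 6, 63), (141.9, 6, 57), (143.1, 6, 66)]
w5 [(145.1, 6, 60), (145.4, 6, 63), (146.1, 6, 57), (146.8, 6, 66)]
```

View pics/w5.png

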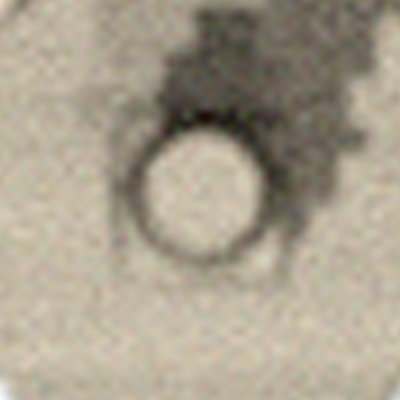

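The square is now aligned: corners at (118,280), (285,270) and (115,110). All ten views are used, so I'll work from numbers only. Back to the crank.

```bash
python3 -m jog '[[[7.6,40.9,0],-0.25,1],[[7.6,40.9,0],-0.25,1],[[7.6,40.9,0],-0.25,1],[[7.6,40.9,0],-0.25,1],[[7.6,40.9,0],-0.25,1],[[7.6,40.9,0],-0.25,1],[[7.6,40.9,0],-0.25,1],[[7.6,40.9,0],-0.25,1],[[7.6,40.9,0],-0.25,1],[[7.6,40.9,0],-0.25,1],[[7.6,40.9,0],-0.25,1],[[7.6,40.9,0],-0.25,1]]'
cat > crank.py <<'E'
from h import *
s=manip.read_state(); p,d,m=cap('wrist'); C=cloud(m,d)
b=(p.max(2)<75)&(abs(C[...,2]-78)<4)&(np.hypot(C[...,0]-s['ee_pos'][0],C[...,1]-s['ee_pos'][1])<45)
q=C[b][:,:2].astype(np.float32); r=cv2.minAreaRect(q); print('top',len(q),C[b].mean(0),r)
h=(p.max(2)<75)&(abs(C[...,2]-111)<6)&(np.hypot(C[...,0]-r[0][0],C[...,1]-r[0][1])<90)
q=C[h][:,:2].astype(np.float32); c=cv2.minEnclosingCircle(q); print('handle',len(q),c)
v=np.array(c[0])-r[0]; print('yaw',np.degrees(np.arctan2(v[1],v[0])),np.hypot(*v))
T=s['orientation']; dlt=np.array([r[0][0],r[0][1],46])-s['ee_pos']; print('t',s['t'],s['ee_pos'],'tool delta',T.T@dlt,'toolx yaw',np.degrees(np.arctan2(T[1,0],T[0,0])))
E
python3 crank.py
```

```text
t: 13.95
ee_pos: [490.7, 248.1, 247.9]
orientation: [[-0.97, -0.245, -0.0], [-0.245, 0.97, -0.001], [0.001, -0.001, -1.0]]
ft_force: [-0.1, -0.0, -0.2]
width: 85.3
grip_force: 0.0
top 779 [482.0247936  248.35476979  77.45154283] ((483.1922912597656, 248.2666473388672), (31.856489181518555, 23.07567596435547), 14.878324508666992)
handle 399 ((549.6585083007812, 265.6645202636719), 11.098860740661621)
yaw 14.668369605364427 68.70548733580927
t 13.95 [490.70715277 248.11466461 247.87377058] tool delta [  7.12051795   2.24560734 201.87563241] toolx yaw -165.83556990396534
```

```bash
python3 -m jog '[[[0.7,0.2,6],-0.005,1],[[0.7,0.2,12],-0.005,1],[[0.7,0.2,17],-0.005,1],[[0.7,0.2,20.2],-0.005,1],[[0.7,0.2,20.2],-0.005,1],[[0.7,0.2,20.2],-0.005,0],[[0.7,0.2,20.2],-0.005,-0.46],[[0.7,0.2,20.2],-0.005,-0.46],[[0.7,0.2,20.2],-0.005,-0.46],[[0.7,0.2,20.2],-0.005,-0.46],[[0.7,0.2,20.2],-0.005,-0.46],[[0.7,0.2,20.2],-0.005,-0.46]]'
python3 -m jog '[[[0,0,-3],0,-0.46],[[0,0,-6],0,-0.46],[[0,0,-9],0,-0.46],[[0,0,-12],0,-0.46],[[0,0,-15],0.15,-0.46],[[0,0,-18],0.3,-0.46],[[0,0,-20.5],0.45,-0.46],[[0,0,-20.5],0.6,-0.46],[[0,0,-20.5],0.75,-0.46],[[0,0,-20.5],0.9,-0.46],[[0,0,-20.5],1.05,-0.46],[[0,0,-20.5],1.2,-0.46]]'
python3 -m jog '[[[0,0,0],0.15,-0.46],[[0,0,0],0.3,-0.46],[[0,0,0],0.45,-0.46],[[0,0,0],0.6,-0.46],[[0,0,0],0.75,-0.46],[[0,0,0],0.9,-0.46],[[0,0,0],1.05,-0.46],[[0,0,0],1.2,-0.46],[[0,0,0],1.35,-0.46],[[0,0,0],1.5,-0.46],[[0,0,0],1.65,-0.46],[[0,0,0],1.8,-0.46]]'
```

```text
t: 15.2
ee_pos: [483.8, 251.1, 48.2]
orientation: [[-0.968, -0.252, 0.002], [-0.252, 0.968, 0.001], [-0.003, 0.001, -1.0]]
ft_force: [-1.5, -1.0, 9.6]
width: 23.6
grip_force: 26.9
t: 16.4
ee_pos: [482.1, 250.4, 251.5]
orientation: [[-0.581, 0.814, -0.0], [0.814, 0.581, 0.0], [0.0, -0.0, -1.0]]
ft_force: [0.3, -0.9, -2.3]
width: 23.8
grip_force: 26.8
t: 17.6
ee_pos: [482.1, 250.6, 251.5]
orientation: [[0.925, 0.381, -0.001], [0.381, -0.925, 0.001], [-0.0, -0.001, -1.0]]
ft_force: [0.4, 0.3, -1.1]
width: 23.8
grip_force: 26.8
```

```bash
python3 -m jog '[[[-6.0,41.7,0],0.39,-0.46],[[-6.0,41.7,0],0.39,-0.46],[[-6.0,41.7,0],0.39,-0.46],[[-6.0,41.7,0],0.39,-0.46],[[-6.0,41.7,0],0.39,-0.46],[[-6.0,41.7,0],0.39,-0.46],[[-6.0,41.7,0],0.39,-0.46],[[-6.0,41.7,0],0.39,-0.46],[[-6.0,41.7,0],0.39,-0.46],[[-6.0,41.7,0],0.39,-0.46],[[-6.0,41.7,0],0.39,-0.46],[[-6.0,41.7,0],0.39,-0.46]]'
python3 - <<'E'
from h import *
p,d,m=cap('scene'); C=cloud(m,d); p2,d2,m2=cap('side'); C2=cloud(m2,d2)
s=manip.read_state(); print(s['t'],s['ee_pos'],s['joints'].round(),s['ft_force'])
t=s['ee_pos']
for n,c,i in(('scene',C,p),('side',C2,p2)):
    q=c-t; k=(q[...,2]>-62)&(q[...,2]<70)&(abs(q[...,1])<30)&(q[...,0]>-110)&(q[...,0]<40)
    lo=k&(q[...,2]<-8)&(abs(q[...,0])<30); print(n,k.sum(),'hub',lo.sum(),np.percentile(q[lo],[2,50,98],axis=0).round(1).tolist() if lo.any() else '')
    h=k&(q[...,0]<-48)&(q[...,2]>-10); print('handle',h.sum(),np.percentile(q[h],[2,50,98],axis=0).round(1).tolist() if h.any() else '')
E
```

```text
t: 18.8
ee_pos: [588.4, -155.1, 251.1]
orientation: [[1.0, 0.009, -0.0], [0.009, -1.0, 0.002], [-0.0, -0.002, -1.0]]
ft_force: [0.1, 0.8, -1.5]
width: 23.7
grip_force: 27.1
18.9 [ 588.5653313  -155.25278021  251.22472934] [-19.  31.  43.  95. -23.  63. -59.] [-0.40539688 -0.58578124 -2.87714234]
scene 438 hub 50 [[-23.7, 6.4, -49.3], [-17.6, 14.3, -30.7], [12.2, 19.3, -9.1]]
handle 146 [[-86.3, -11.0, -7.2], [-79.8, 0.8, 36.3], [-67.7, 11.3, 62.1]]
side 648 hub 179 [[-17.4, -20.3, -48.2], [-0.2, -17.7, -24.5], [17.6, -5.5, -8.4]]
handle 241 [[-81.6, -13.5, -6.0], [-68.9, -8.8, 31.0], [-50.1, 4.0, 63.0]]
```

```bash
python3 -m jog '[[[-0.2,0.28,0],0,-0.46],[[-0.2,0.28,1.5],0,-0.46],[[-0.2,0.28,2.2],0,-0.46],[[-0.2,0.28,2.6],0,-0.46],[[-0.2,0.28,3.0],0,-0.46],[[-0.2,0.28,3.0],0,-0.46]]'
```

```text
t: 19.5
ee_pos: [586.7, -160.0, 220.8]
orientation: [[1.0, 0.007, -0.0], [0.007, -1.0, -0.0], [-0.0, 0.0, -1.0]]
ft_force: [0.6, 0.3, -2.6]
width: 24.0
grip_force: 27.1
```

```bash
python3 -m jog '[[[-0.3,-0.05,0],0,-0.46],[[-0.6,-0.1,0.05],0,-0.46],[[-0.9,-0.1,0.1],0,-0.46],[[-1.2,-0.1,0.15],0,-0.46],[[-1.5,-0.1,0.2],0,-0.46],[[-1.8,-0.1,0.3],0,-0.46]]'
python3 -m jog '[[[-0.3,0,0.1],0,-0.46],[[-0.6,0,0.2],0,-0.46],[[-0.9,0,0.35],0,-0.46],[[-1.1,0,0.45],0,-0.46],[[-1.1,0,0.45],0,-0.46]]'
cat > tilt.py <<'E'
from h import *
p2,d2,m2=cap('side'); C2=cloud(m2,d2); s=manip.read_state(); t=s['ee_pos']
print(s['t'],t.round(1),s['ft_force'].round(1),s['width'],s['grip_force'])
q=C2-np.array([t[0],-158,t[2]]); 
h=(p2.max(2)<75)&(abs(q[...,1]+5)<14)&(q[...,0]>-125)&(q[...,0]<-45)&(q[...,2]>-70)&(q[...,2]<70)
z=C2[h]; 
if len(z)>10:
    zc=z[:,[0,2]]-z[:,[0,2]].mean(0); v=np.linalg.svd(zc,full_matrices=False)[2][0]; v*=np.sign(v[1])
    print('handle n',len(z),'mean',z.mean(0).round(1),'lean to -x deg',np.degrees(np.arctan2(-v[0],v[1])).round(1),'z range',np.percentile(z[:,2],[2,98]).round(1),'x',np.percentile(z[:,0],[2,98]).round(1))
E
python3 tilt.py
```

```text
t: 20.1
ee_pos: [568.5, -159.3, 218.5]
orientation: [[1.0, 0.007, 0.001], [0.007, -1.0, -0.0], [0.001, 0.0, -1.0]]
ft_force: [4.6, -1.3, -1.4]
width: 23.6
grip_force: 27.1
t: 20.6
ee_pos: [557.2, -159.3, 213.7]
orientation: [[1.0, 0.007, -0.0], [0.007, -1.0, 0.0], [-0.0, -0.0, -1.0]]
ft_force: [3.5, -1.3, -2.7]
width: 24.1
grip_force: 27.1
20.65 [ 557.2 -159.3  213.7] [ 4.9 -1.6 -2.5] 23.42840742790368 27.122867703437805
handle n 160 mean [ 490.  -167.9  224.8] lean to -x deg 25.6 z range [196.  247.5] x [472.2 506.6]
```

The lean is 25.6 degrees, as wanted. Now I'll push along the shaft axis.

```bash
python3 -m jog '[[[0.15,0,-0.0],0,-0.46],[[0.3,0,0.3],0,-0.46],[[0.45,0,0.6],0,-0.46],[[0.6,0,0.9],0,-0.46],[[0.7,0,1.2],0,-0.46],[[0.7,0,1.2],0,-0.46]]'; python3 tilt.py
```

```text
t: 21.25
ee_pos: [564.7, -159.0, 201.3]
orientation: [[1.0, 0.007, -0.0], [0.007, -1.0, -0.0], [-0.0, 0.0, -1.0]]
ft_force: [1.5, 0.1, -2.6]
width: 23.8
grip_force: 27.0
21.3 [ 564.7 -159.   201.5] [ 1.3  0.1 -2.5] 23.639612867928186 27.0292666554451
handle n 155 mean [ 497.2 -167.6  213.2] lean to -x deg 26.0 z range [184.2 234.6] x [479.9 514.6]
```

```bash
python3 -m jog '[[[0.15,0,0.3],0,-0.46],[[0.3,0,0.6],0,-0.46],[[0.42,0,0.9],0,-0.46],[[0.5,0,1.1],0,-0.46],[[0.55,0,1.2],0,-0.46],[[0.55,0,1.2],0,-0.46]]'; python3 tilt.py
```

```text
t: 21.9
ee_pos: [568.1, -159.4, 191.4]
orientation: [[1.0, 0.006, -0.003], [0.006, -1.0, 0.002], [-0.003, -0.002, -1.0]]
ft_force: [-11.4, 3.9, 21.5]
width: 23.3
grip_force: 30.7
21.95 [ 568.1 -159.4  191.4] [-12.3   4.7  19.8] 23.661224798641836 30.66941499710083
handle n 154 mean [ 500.7 -167.8  202.4] lean to -x deg 26.5 z range [174.  224.3] x [482.5 517.5]
```

The crank is seated: a firm axial stop of about 24 N at the expected depth. I'll release the block and take the handle, and check the surroundings for clearance.

```bash
python3 -m jog '[[[0,0,0],0,-0.2],[[0,0,0],0,0.3],[[0,0,-4],0,0.3],[[0,0,-8],0,0.3],[[-5,0,-8],0,0.3],[[-7.5,0,-8],0,0.3],[[-7.5,0,-8],0,0.3],[[-7.5,0,-8],0,0.3]]'
cat > look.py <<'E'
from h import *
a=np.radians(25); ax=np.array([-np.sin(a),0,np.cos(a)]); e1=np.array([np.cos(a),0,np.sin(a)])
S=np.array([598.3,-158.5,149.6])
for n in('scene','side'):
    p,d,m=cap(n); C=cloud(m,d); s=manip.read_state()
    Q=C-S; H=Q@ax; X=Q@e1; Y=Q[...,1]
    if n=='side':
        k=(C[...,2]>140)&(C[...,2]<330)&(C[...,0]>480)&(C[...,0]<760)&(C[...,1]<-215)&(C[...,1]>-420)
        print('right obstacles',k.sum(),np.percentile(C[k],[2,98],axis=0).round().tolist() if k.any() else '')
    dark=(p.max(2)<80)&(d>0)
    b=dark&(np.hypot(X,Y)<22)&(H>40)&(H<90); print(n,'block top H',np.percentile(H[b],[90,98]).round(1) if b.any() else '',b.sum())
    h=dark&(np.hypot(X,Y)>50)&(np.hypot(X,Y)<92)&(H>48)&(H<116)
    if h.any():
        print('handle',h.sum(),'top H',np.percentile(H[h],98).round(1),'X,Y',X[h].mean().round(1),Y[h].mean().round(1))
    O=S-[600.3,0,0]  # dispenser frame below uses its own estimate
    br=(p[...,0].astype(int)-p[...,2]>25)&(p.max(2)<150)&(d>0)&(C[...,0]>520)&(C[...,0]<680)&(C[...,1]>-110)&(C[...,1]<120)
    for nm,z0,z1 in(('mag',85,135),('dish',3,45)):
        kk=br&(C[...,2]>z0)&(C[...,2]<z1); print(n,nm,kk.sum(),np.histogram(C[kk][:,1],bins=np.arange(-110,121,16))[0].tolist())
print(s['t'],s['ee_pos'].round(1),s['ft_force'].round(1))
E
python3 look.py
```

```text
t: 22.75
ee_pos: [495.3, -159.4, 269.9]
orientation: [[1.0, 0.007, 0.001], [0.007, -1.0, 0.001], [0.001, -0.001, -1.0]]
ft_force: [0.8, -0.2, -0.3]
width: 55.1
grip_force: 0.0
scene block top H [81.4 83.4] 80
handle 56 top H 112.9 X,Y -77.0 0.8
scene mag 0 [0, 0, 0, 0, 0, 0, 0, 0, 0, 0, 0, 0, 0, 0]
scene dish 0 [0, 0, 0, 0, 0, 0, 0, 0, 0, 0, 0, 0, 0, 0]
right obstacles 1451 [[716.0, -400.0, 143.0], [759.0, -331.0, 323.0]]
side block top H [78.2 80.1] 164
handle 157 top H 111.5 X,Y -67.0 -8.8
side mag 0 [0, 0, 0, 0, 0, 0, 0, 0, 0, 0, 0, 0, 0, 0]
side dish 26 [0, 0, 0, 0, 0, 0, 0, 0, 0, 2, 24, 0, 0, 0]
22.85 [ 496.  -159.4  269.8] [ 1.  -0.4  1.5]
```

```bash
python3 -m jog '[[[0.05,0,4],0,0.3],[[0.05,0,8],0,0.3],[[0.05,0,8.4],0,0.3],[[0.05,0,8.4],0,-0.2],[[0.05,0,8.4],0,-0.5],[[0.05,0,8.4],0,-0.5],[[0.05,0,8.4],0,-0.5],[[0.05,0,8.4],0,-0.5]]'
python3 - <<'E'
from h import *
import pickle
p,d,m=pickle.load(open('wrist2.pkl','rb'))
R=cv2.Rodrigues(np.array(m['rvec'],float))[0]; f=192/np.tan(np.radians(m['fovy'])/2); t=np.array(m['tvec']).ravel()
for u,v in((467,335),(521,335),(574,335),(628,335)):
    r=R.T@np.array([(u/1.5625-m['cx'])/f,(v/1.5625-m['cy'])/f,1]); c=-R.T@t; print((c+r*(110-c[2])/r[2]).round(1),end=' ')
print()
P=lambda a:np.array([6.34*(1-np.cos(np.radians(a))),-7*np.sin(np.radians(a)),-2.96*(1-np.cos(np.radians(a)))])
for a0 in(0,240,480):
    print(a0,[[round(float(x),1) for x in P(a0+20*i)-P(a0)] for i in range(1,13)])
E
```

```text
t: 23.65
ee_pos: [496.6, -159.9, 186.9]
orientation: [[1.0, 0.007, 0.003], [0.007, -1.0, -0.0], [0.003, 0.0, -1.0]]
ft_force: [0.8, -0.2, 2.4]
width: 22.3
grip_force: 50.8
[596.9 -64.8 110. ] [596.9 -32.  110. ] [5.968e+02 1.000e-01 1.100e+02] [596.7  32.9 110. ] 
0 [[0.4, -2.4, -0.2], [1.5, -4.5, -0.7], [3.2, -6.1, -1.5], [5.2, -6.9, -2.4], [7.4, -6.9, -3.5], [9.5, -6.1, -4.4], [11.2, -4.5, -5.2], [12.3, -2.4, -5.7], [12.7, -0.0, -5.9], [12.3, 2.4, -5.7], [11.2, 4.5, -5.2], [9.5, 6.1, -4.4]]
240 [[-2.1, 0.8, 1.0], [-4.3, 0.8, 2.0], [-6.3, 0.0, 3.0], [-8.0, -1.6, 3.7], [-9.1, -3.7, 4.3], [-9.5, -6.1, 4.4], [-9.1, -8.5, 4.3], [-8.0, -10.6, 3.7], [-6.3, -12.1, 3.0], [-4.3, -13.0, 2.0], [-2.1, -13.0, 1.0], [-0.0, -12.1, 0.0]]
480 [[1.7, 1.6, -0.8], [2.8, 3.7, -1.3], [3.2, 6.1, -1.5], [2.8, 8.5, -1.3], [1.7, 10.6, -0.8], [0.0, 12.1, -0.0], [-2.1, 13.0, 1.0], [-4.3, 13.0, 2.0], [-6.3, 12.1, 3.0], [-8.0, 10.6, 3.7], [-9.1, 8.5, 4.3], [-9.5, 6.1, 4.4]]
```

```bash
python3 -m jog '[[[0.4,-2.4,-0.2],0,-0.5],[[1.5,-4.5,-0.7],0,-0.5],[[3.2,-6.1,-1.5],0,-0.5],[[5.2,-6.9,-2.4],0,-0.5],[[7.4,-6.9,-3.5],0,-0.5],[[9.5,-6.1,-4.4],0,-0.5],[[11.2,-4.5,-5.2],0,-0.5],[[12.3,-2.4,-5.7],0,-0.5],[[12.7,0,-5.9],0,-0.5],[[12.3,2.4,-5.7],0,-0.5],[[11.2,4.5,-5.2],0,-0.5],[[9.5,6.1,-4.4],0,-0.5]]'; python3 look.py
```

```text
t: 24.85
ee_pos: [591.8, -221.5, 231.6]
orientation: [[1.0, 0.007, 0.003], [0.007, -1.0, -0.001], [0.003, 0.001, -1.0]]
ft_force: [-1.3, 4.1, 3.6]
width: 22.5
grip_force: 51.7
scene block top H [80.  81.7] 96
handle 100 top H 114.5 X,Y 28.5 -60.9
scene mag 0 [0, 0, 0, 0, 0, 0, 0, 0, 0, 0, 0, 0, 0, 0]
scene dish 0 [0, 0, 0, 0, 0, 0, 0, 0, 0, 0, 0, 0, 0, 0]
right obstacles 1827 [[573.0, -399.0, 144.0], [759.0, -231.0, 327.0]]
side block top H [78.7 80.2] 107
handle 71 top H 110.3 X,Y 29.0 -74.4
side mag 0 [0, 0, 0, 0, 0, 0, 0, 0, 0, 0, 0, 0, 0, 0]
side dish 22 [0, 1, 1, 0, 0, 0, 0, 2, 0, 1, 17, 0, 0, 0]
24.95 [ 587.8 -223.1  229.8] [-2.5 -2.8  5.2]
```

```bash
python3 -m jog '[[[-2.1,0.8,1.0],0,-0.5],[[-4.3,0.8,2.0],0,-0.5],[[-6.3,0,3.0],0,-0.5],[[-8.0,-1.6,3.7],0,-0.5],[[-9.1,-3.7,4.3],0,-0.5],[[-9.5,-6.1,4.4],0,-0.5],[[-9.1,-8.5,4.3],0,-0.5],[[-8.0,-10.6,3.7],0,-0.5],[[-6.3,-12.1,3.0],0,-0.5],[[-4.3,-13.0,2.0],0,-0.5],[[-2.1,-13.0,1.0],0,-0.5],[[0,-12.1,0],0,-0.5]]'
python3 - <<'E'
from h import *
import pickle
# compare wrist3/scene baseline patches at cells
def proj(m,w):
    R=cv2.Rodrigues(np.array(m['rvec'],float))[0]; f=192/np.tan(np.radians(m['fovy'])/2); c=R@np.array(w)+np.array(m['tvec']).ravel()
    return int(c[0]/c[2]*f+m['cx']),int(c[1]/c[2]*f+m['cy'])
p0,d0,m0=pickle.load(open('scene1.pkl','rb')); pw,dw,mw=pickle.load(open('wrist2.pkl','rb'))
p,d,m=cap('scene'); q,e,n=cap('wrist'); s,_,ms=cap('side'); s0,_,_=pickle.load(open('side.pkl','rb'))
for nm,y in zip((4,3,2,1),(-65,-32,0,33)):
    o=[nm]
    for im,mm in((p0,m0),(p,m),(pw,mw),(q,n),(s0,ms),(s,ms)):
        u,v=proj(mm,[597,y,105]); o.append(im[v-2:v+3,u-2:u+3].reshape(-1,3).mean(0).round().tolist() if 3<u<508 and 3<v<380 else None)
    print(o)
print('scene diff in dish area'); u,v=proj(m,[580,-17,30]); print(u,v,np.abs(p.astype(int)-p0).mean(2)[v-12:v+13:4,u-32:u+33:6].astype(int))
E
```

```text
t: 26.15
ee_pos: [590.2, -95.5, 230.9]
orientation: [[1.0, 0.01, -0.003], [0.01, -1.0, 0.004], [-0.003, -0.004, -1.0]]
ft_force: [-6.2, 3.2, 9.1]
width: 22.6
grip_force: 52.3
[4, [82.0, 76.0, 70.0], [81.0, 75.0, 70.0], [100.0, 97.0, 99.0], [132.0, 127.0, 129.0], [118.0, 110.0, 96.0], [34.0, 33.0, 31.0]]
[3, [83.0, 77.0, 70.0], [81.0, 75.0, 69.0], [100.0, 97.0, 99.0], [132.0, 128.0, 130.0], [146.0, 146.0, 138.0], [33.0, 31.0, 30.0]]
[2, [58.0, 65.0, 68.0], [75.0, 72.0, 68.0], [101.0, 98.0, 99.0], [132.0, 128.0, 130.0], [146.0, 146.0, 138.0], [150.0, 150.0, 141.0]]
[1, [62.0, 71.0, 74.0], [67.0, 77.0, 80.0], [101.0, 97.0, 99.0], [146.0, 146.0, 148.0], [147.0, 146.0, 138.0], [136.0, 135.0, 127.0]]
scene diff in dish area
264 186 [[ 11   9   8   5   0  17   1   1   4  34  27]
 [ 11  10   8   6   0  73   2   4   2  16  52]
 [ 10  10  10   7   3 100   3   4   2   7  14]
 [ 10  10   9   6   3  24   3   2  23   2   1]
 [  9  10   8   8   2   4  10   2   2   3   3]
 [ 10  11   9   9   4  15   0   2   1   2   1]
 [ 10  10  10   6  15  10   5   2   3   2   1]]
```

In the wrist picture the cell 1 patch now differs from the other three, so one truffle has dropped. I'll wind on to 720 degrees and check again.

```bash
cat > cells.py <<'E'
from h import *
def proj(m,w):
    R=cv2.Rodrigues(np.array(m['rvec'],float))[0]; f=192/np.tan(np.radians(m['fovy'])/2); c=R@np.array(w)+np.array(m['tvec']).ravel()
    return int(c[0]/c[2]*f+m['cx']),int(c[1]/c[2]*f+m['cy'])
q,e,n=cap('wrist'); p,d,m=cap('scene'); s=manip.read_state(); print(s['t'],s['ee_pos'].round(1),s['ft_force'].round(1))
for y in(33,16,0,-16,-32,-48,-65):
    o=[y]
    for im,mm in((q,n),(p,m)):
        for dx in(-5,0,5):
            u,v=proj(mm,[597+dx,y,105]); o.append(im[v-2:v+3,u-2:u+3].reshape(-1,3).mean(0).round().astype(int).tolist() if 3<u<508 and 3<v<380 else None)
    print(o)
E
python3 -m jog '[[[1.7,1.6,-0.8],0,-0.5],[[2.8,3.7,-1.3],0,-0.5],[[3.2,6.1,-1.5],0,-0.5],[[2.8,8.5,-1.3],0,-0.5],[[1.7,10.6,-0.8],0,-0.5],[[0,12.1,0],0,-0.5],[[-2.1,13.0,1.0],0,-0.5],[[-4.3,13.0,2.0],0,-0.5],[[-6.3,12.1,3.0],0,-0.5],[[-8.0,10.6,3.7],0,-0.5],[[-9.1,8.5,4.3],0,-0.5],[[-9.5,6.1,4.4],0,-0.5]]'; python3 cells.py
```

```text
t: 27.5
ee_pos: [496.7, -160.8, 186.7]
orientation: [[1.0, 0.005, 0.004], [0.005, -1.0, -0.001], [0.004, 0.001, -1.0]]
ft_force: [8.2, -1.4, -0.6]
width: 22.4
grip_force: 51.2
27.6 [ 496.8 -157.3  186.4] [-0.3  0.8  4.6]
[33, None, None, None, [68, 78, 81], [68, 78, 81], [68, 78, 80]]
[16, None, None, None, [67, 77, 80], [67, 76, 80], [67, 76, 79]]
[0, None, None, None, [65, 74, 77], [65, 74, 77], [64, 74, 76]]
[-16, [129, 130, 133], [129, 131, 133], [128, 130, 133], [59, 67, 69], [61, 68, 70], [63, 70, 72]]
[-32, [134, 133, 134], [132, 131, 132], [134, 132, 134], [69, 64, 58], [79, 74, 68], [94, 90, 85]]
[-48, [128, 130, 133], [128, 130, 133], [129, 130, 133], [79, 74, 68], [88, 84, 79], [103, 100, 96]]
[-65, [122, 119, 122], [123, 120, 122], [124, 121, 123], [72, 65, 59], [82, 76, 70], [97, 93, 88]]
```

```bash
python3 -m jog '[[[0.2,-1.2,-0.1],0,-0.5],[[0.4,-2.4,-0.2],0,-0.5],[[0.9,-3.5,-0.4],0,-0.5],[[1.5,-4.5,-0.7],0,-0.5],[[1.5,-4.5,-0.7],0,-0.5],[[1.5,-4.5,-0.7],0,0],[[1.5,-4.5,-0.7],0,0.3],[[1.5,-4.5,-4],0,0.3],[[1.5,-4.5,-8],0,0.3],[[5,-10,-11],0,0.3],[[7,-14,-13],0,0.3],[[7,-14,-14],0,0.3]]'
python3 -m jog '[[[0,0,0],0,0.3],[[0,0,0],0,0.3]]'; python3 cells.py; python3 look.py | grep -v mag
```

```text
t: 28.8
ee_pos: [566.2, -14.6, 326.3]
orientation: [[1.0, 0.013, 0.0], [0.013, -1.0, 0.002], [0.0, -0.002, -1.0]]
ft_force: [-0.1, -0.6, -0.6]
width: 55.2
grip_force: 0.0
t: 29.0
ee_pos: [564.2, -20.3, 325.3]
orientation: [[1.0, 0.007, -0.001], [0.007, -1.0, -0.0], [-0.001, 0.0, -1.0]]
ft_force: [-0.3, -0.0, 0.3]
width: 55.6
grip_force: 0.0
29.1 [563.4 -21.6 324.8] [-0.   0.2  0. ]
[33, [125, 125, 126], [123, 122, 123], [116, 115, 117], [63, 69, 70], [67, 72, 72], [72, 77, 77]]
[16, [121, 121, 123], [118, 117, 119], [118, 118, 120], [85, 81, 74], [92, 89, 82], [103, 101, 95]]
[0, [106, 103, 105], [106, 103, 105], [107, 103, 106], [74, 67, 60], [84, 79, 73], [99, 95, 90]]
[-16, [118, 119, 121], [117, 117, 120], [118, 119, 121], [83, 78, 71], [92, 89, 83], [106, 104, 99]]
[-32, [105, 103, 105], [107, 103, 106], [107, 104, 106], [74, 67, 60], [83, 77, 71], [98, 94, 88]]
[-48, [108, 108, 110], [107, 105, 108], [109, 108, 111], [79, 74, 68], [89, 85, 79], [104, 102, 97]]
[-65, [106, 103, 105], [107, 104, 106], [106, 103, 105], [73, 66, 60], [82, 77, 71], [97, 93, 88]]
scene block top H [81.2 82.9] 74
handle 54 top H 111.8 X,Y -62.6 44.4
scene dish 0 [0, 0, 0, 0, 0, 0, 0, 0, 0, 0, 0, 0, 0, 0]
right obstacles 1436 [[717.0, -400.0, 143.0], [759.0, -336.0, 313.0]]
side block top H [78.7 79.6] 168
handle 147 top H 112.0 X,Y -51.3 36.3
side dish 10 [0, 0, 0, 0, 0, 0, 0, 3, 2, 0, 5, 0, 0, 0]
29.2 [563.6 -21.6 325. ] [-0.   1.  -0.3]
```

Only cell 1 (y 33) is empty; cells 2 to 4 still look full. I'll take the handle again and wind a little further, checking as I go.

```bash
python3 -m jog '[[[-3,5,3],0,0.3],[[-5.5,9.5,6],0,0.3],[[-5.5,9.5,6],0,0.3],[[-5.5,9.5,9],0,0.3],[[-5.5,9.5,13.3],0,0.3],[[-5.5,9.5,13.3],0,0.3],[[-5.5,9.5,13.3],0,-0.5],[[-5.5,9.5,13.3],0,-0.5],[[-5.5,9.5,13.3],0,-0.5],[[-3.8,7.9,12.5],0,-0.5],[[-1.8,7.1,11.6],0,-0.5],[[-1.8,7.1,11.6],0,-0.5]]'; python3 cells.py
```

```text
t: 30.4
ee_pos: [549.6, -89.8, 212.5]
orientation: [[1.0, 0.01, 0.003], [0.01, -1.0, 0.001], [0.003, -0.001, -1.0]]
ft_force: [-5.3, 4.7, 11.9]
width: 22.3
grip_force: 51.3
30.5 [548.2 -90.1 212.1] [-3.8  4.1  9.7]
[33, [155, 154, 157], [155, 155, 156], [156, 155, 157], [65, 75, 77], [65, 74, 77], [65, 74, 77]]
[16, [142, 144, 147], [143, 144, 147], [142, 143, 147], [64, 70, 71], [67, 73, 74], [72, 78, 78]]
[0, [151, 150, 153], [134, 131, 135], [136, 132, 135], [85, 82, 76], [92, 90, 85], [103, 102, 97]]
[-16, [142, 144, 147], [142, 144, 147], [142, 144, 146], [89, 85, 78], [96, 94, 87], [108, 106, 101]]
[-32, [136, 133, 135], [137, 133, 135], [137, 133, 136], [73, 67, 60], [83, 77, 71], [97, 93, 88]]
[-48, [147, 149, 152], [146, 148, 151], [146, 147, 150], [79, 74, 68], [89, 84, 79], [103, 101, 96]]
[-65, [136, 133, 135], [137, 133, 136], [137, 134, 136], [72, 65, 59], [82, 76, 71], [97, 93, 88]]
```

```bash
python3 -m jog '[[[1,0,-0.5],0,-0.5],[[2.2,0,-1.1],0,-0.5],[[2.2,0,-1.1],0,-0.5],[[2.2,0,-1.1],0,-0.5]]'; python3 cells.py
```

```text
t: 30.9
ee_pos: [570.4, -89.6, 223.0]
orientation: [[1.0, 0.008, 0.003], [0.008, -1.0, 0.002], [0.003, -0.002, -1.0]]
ft_force: [-2.6, 4.7, 8.0]
width: 22.0
grip_force: 50.9
31.0 [570.3 -89.6 223. ] [-1.3  4.9  8.2]
[33, [154, 154, 157], [154, 154, 156], [155, 155, 157], [65, 75, 78], [65, 75, 78], [65, 75, 77]]
[16, [143, 145, 148], [143, 145, 148], [143, 145, 148], [65, 71, 71], [68, 73, 74], [73, 78, 78]]
[0, [161, 160, 162], [152, 151, 153], [135, 132, 135], [85, 82, 76], [92, 90, 84], [103, 102, 97]]
[-16, [144, 146, 149], [144, 145, 148], [143, 145, 149], [89, 85, 78], [96, 93, 87], [108, 106, 100]]
[-32, [137, 133, 136], [138, 134, 137], [137, 134, 136], [72, 65, 59], [81, 75, 69], [96, 92, 87]]
[-48, [148, 149, 151], [151, 152, 154], [150, 151, 154], [77, 72, 66], [87, 82, 77], [101, 99, 94]]
[-65, [137, 134, 136], [138, 134, 137], [138, 134, 136], [72, 65, 59], [81, 76, 70], [96, 92, 88]]
```

```bash
python3 -m jog '[[[0,0,0],0,0],[[0,0,0],0,0.3],[[0,0,0],0,0.3],[[0,0,-4],0,0.3],[[0,0,-8],0,0.3],[[-0.4,-4,-10.5],0,0.3],[[-0.4,-7.1,-10.5],0,0.3],[[-0.4,-7.1,-10.5],0,0.3],[[-0.4,-7.1,-10.5],0,0.3],[[-0.4,-7.1,-10.5],0,0.3]]'; python3 cells.py;  python3 look.py | grep -v mag
python3 - <<'E'
from h import *
# brown-ness search in dish volume (all three cameras)
for n in('scene','side','wrist'):
    p,d,m=cap(n); C=cloud(m,d); q=p.astype(int)
    k=(d>0)&(C[...,0]>530)&(C[...,0]<660)&(C[...,1]>-90)&(C[...,1]<85)&(C[...,2]>2)&(C[...,2]<40)&(q[...,0]-q[...,2]>18)&(q.max(2)<110)
    nl,l,st,ce=cv2.connectedComponentsWithStats(k.astype(np.uint8))
    for i in range(1,nl):
        if st[i,4]>6: print(n,st[i].tolist(),C[l==i].mean(0).round(),q[l==i].mean(0).round())
E
```

```text
t: 32.0
ee_pos: [564.3, -21.5, 325.6]
orientation: [[1.0, 0.005, -0.0], [0.005, -1.0, -0.001], [-0.0, 0.001, -1.0]]
ft_force: [-0.3, -0.1, -0.2]
width: 55.6
grip_force: 0.0
32.1 [564.3 -21.7 325.6] [-0.2  0.9  0.5]
[33, [124, 124, 125], [122, 121, 122], [116, 114, 116], [65, 70, 70], [69, 73, 73], [75, 79, 79]]
[16, [119, 119, 121], [117, 117, 119], [118, 118, 120], [89, 85, 78], [95, 92, 85], [105, 103, 97]]
[0, [121, 121, 122], [106, 104, 106], [107, 104, 106], [89, 85, 78], [95, 92, 86], [106, 104, 99]]
[-16, [123, 123, 124], [123, 122, 124], [118, 118, 119], [90, 86, 79], [97, 94, 88], [109, 107, 102]]
[-32, [105, 103, 105], [106, 103, 105], [106, 103, 105], [74, 67, 60], [83, 77, 71], [98, 94, 89]]
[-48, [109, 109, 112], [107, 107, 109], [108, 108, 111], [80, 74, 68], [89, 85, 80], [104, 101, 97]]
[-65, [105, 102, 104], [106, 103, 105], [106, 103, 105], [73, 66, 60], [83, 77, 71], [98, 93, 89]]
scene block top H [80.3 82.5] 84
handle 48 top H 111.9 X,Y 1.2 69.7
scene dish 7 [0, 0, 0, 0, 0, 0, 5, 2, 0, 0, 0, 0, 0, 0]
right obstacles 1423 [[717.0, -400.0, 145.0], [759.0, -336.0, 313.0]]
side block top H [78.4 79.6] 154
handle 146 top H 112.0 X,Y 11.8 61.0
side dish 20 [0, 0, 0, 0, 0, 0, 0, 3, 0, 2, 10, 0, 2, 1]
32.2 [564.4 -21.3 325.7] [ 0.2 -0.5 -1. ]
scene [258, 182, 10, 5, 23] [593.  -6.  26.] [70. 57. 47.]
scene [262, 191, 10, 5, 29] [555. -28.  29.] [102.  95.  83.]
scene [273, 191, 6, 5, 17] [555. -58.  28.] [102.  95.  83.]
wrist [281, 84, 8, 3, 9] [641. -63.  13.] [103.  95.  83.]
```

Run:
```python
from h import *
p,d,m=cap('wrist'); R=cv2.Rodrigues(np.array(m['rvec'],float))[0]; f=192/np.tan(np.radians(m['fovy'])/2); t=np.array(m['tvec']).ravel()
def samp(im,m,x,y,z):
    R=cv2.Rodrigues(np.array(m['rvec'],float))[0]; f=192/np.tan(np.radians(m['fovy'])/2); t=np.array(m['tvec']).ravel()
    c=np.stack([x,y,z],-1)@R.T+t
    return cv2.remap(cv2.GaussianBlur(im,(3,3),0),(c[...,0]/c[...,2]*f+m['cx']).astype(np.float32),(c[...,1]/c[...,2]*f+m['cy']).astype(np.float32),1)
ys=np.arange(52,-84,-4.); xs=np.arange(575,626,5.)
Y,X=np.meshgrid(ys,xs); g=samp(p,m,X,Y,X*0+105)[...,1]
print('wrist top view cols y=52..-80, rows x'); 
for x,r in zip(xs,g): print(int(x),*r)
s,_,ms=cap('scene'); zs=np.arange(134,0,-6.); Y,Z=np.meshgrid(ys,zs); 
gg=samp(s,ms,Y*0+577,Y,Z).astype(int); print('scene front, R-B+ gray: rows z')
for z,r in zip(zs,gg): print(int(z),*[f"{a[1]}/{a[0]-a[2]}" for a in r[::2]])
```

```text
wrist top view cols y=52..-80, rows x
575 111 114 114 116 116 118 119 120 121 124 124 124 121 120 121 121 117 117 117 117 117 117 120 120 120 120 118 116 112 127 107 106 107 107
580 122 113 119 118 118 119 118 117 115 119 116 116 115 117 115 116 117 119 118 116 117 117 116 116 117 117 120 117 117 118 118 117 116 116
585 121 111 113 123 125 123 124 124 122 119 115 122 123 123 123 123 122 121 117 115 113 109 106 110 115 114 122 115 114 109 106 109 114 111
590 122 112 113 124 123 124 123 122 123 120 117 124 123 123 125 124 124 124 118 113 103 101 103 103 103 112 121 114 101 101 101 103 103 111
595 120 112 113 124 124 123 113 106 106 120 116 123 122 110 105 109 122 124 118 104 101 103 102 103 102 107 122 104 103 102 103 103 102 106
600 121 111 113 123 123 109 102 102 104 121 117 123 103 104 103 102 104 123 118 103 104 103 103 105 103 106 122 102 103 102 101 104 104 106
605 120 112 113 124 123 105 103 103 105 121 116 121 102 104 105 103 102 122 117 112 102 102 104 102 103 114 121 111 102 103 102 102 104 112
610 122 121 121 124 124 121 119 119 119 122 120 123 117 118 117 118 118 124 123 12
[... 2317 characters left out ...]
07/20 103/19 83/11
32 74/-12 73/-12 71/-12 68/-12 67/-8 84/5 96/10 98/9 109/12 109/19 105/21 105/22 108/20 116/17 114/18 111/18 88/11
26 74/-12 73/-12 72/-13 69/-12 67/-9 92/1 121/6 125/5 126/10 114/17 106/21 105/22 109/20 120/15 118/16 114/18 87/11
20 74/-12 74/-12 72/-12 70/-13 68/-10 91/0 123/7 126/8 123/11 109/17 102/20 101/20 104/19 112/16 110/17 107/18 80/11
14 74/-12 74/-12 72/-12 70/-12 68/-11 81/-2 107/10 111/13 108/14 101/17 97/19 97/20 98/19 101/18 100/19 98/18 72/11
8 74/-11 74/-12 72/-13 70/-12 67/-11 73/-4 93/14 98/17 98/18 95/18 95/19 95/19 95/19 96/18 96/18 93/17 69/10
2 74/-12 74/-11 73/-12 71/-13 68/-12 69/-4 86/13 95/18 95/19 95/19 95/19 95/19 95/19 95/19 95/18 92/18 67/10
```

Cells 1 and 2 now look the same: each shows a smaller, displaced disc, which is the ball lying down in the dish. Cells 3 and 4 still show full truffles. The crank height is still the seated value, so I'm handing in.

```bash
python3 -c "
from cell import manip
print(manip.job_done())"
```

```text
the job is handed in; nothing more can be done
None
```

I fitted the crank fully down on the shaft and wound it clockwise. By camera, two truffles are in the dish and two remain in the magazine. The crank is released and still seated, I kept clear of the jug, shaker, tamper and pitcher, and the job is handed in at about 32 s with no verdict shown.

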